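Tap a joystick grip home into its base on the electronics bench

TASK

Take the joystick grip with the yellow cap out of the white rack, set its tapered shank into the socket on top of the joystick base, and press or tap it straight down until it is fully home, with its shoulder down on the socket's rim, so that friction holds it upright. Then let go of it. Leave the green-capped grip standing in the rack.

Things in the scene. Friction and masses are not known exactly. Their poses are not given: they have to be found in the camera images.
- yellow_grip: Grip to fit: round upright handle 132 mm tall, 0.12-0.2 kg. Origin: centre of shank's lower end, z up the grip. Heights from there: steel tapered shank, 13 mm diameter at 0 to 22 mm at 45; dark shoulder disc 44 mm diameter, 45-51; black handle 33 mm diameter, 60-112 (yellow band 60-70); yellow cap 35 mm diameter, 112 to flat top at 132. Starts upright in a rack hole, shoulder on the rack's top.
- green_grip: Same grip with green cap and band, same size and origin, upright in the rack's other hole, 110 mm from the yellow one. It stays there.
- rack: Fixed white plastic block, 80 mm (x) by 190 mm (y) by 55 mm high, origin at the centre of its underside. Two 27 mm holes, 55 mm to either side of centre along its y axis; a grip hangs loosely in each, shoulder on the block's top, grip origin 10 mm above the table.
- socket (a point): Centre of the socket mouth, level with the 56 mm aluminium rim on the fixed black joystick base (130 mm square, bellows), 95 mm above the table, z up. Mouth 36 mm wide, a steep cone down to spring jaws with the shank's taper. Set in lightly, a grip stands with shoulder 14 mm above the rim, tip 31 mm below; then 4-10 N downwards drives it home: shoulder on rim, tip 45 mm below, held by friction.
Not all that is in view belongs to the job. What is shaped like the yellow_grip but blue is not meant.

How it is judged (in metres and radians):
On the way:
1. the yellow grip's shank has been started in the socket: tip between 10 and 39 mm below the rim (horizontal distance between yellow_grip and socket below 0.012 m and z of yellow_grip in the frame of socket between -0.039 and -0.01 m), for 0.04 s.
At the end, for the whole second after the job is handed in: The yellow-capped grip stands at rest in the socket, shank tip at least 40 mm below the rim (45 is home), within 10 mm of the socket axis, upright within 10 degrees; the green-capped grip stands in the rack within 20 mm of its start, upright within 11 degrees (horizontal distance between yellow_grip and socket below 0.01 m and z of yellow_grip in the frame of socket below -0.04 m and angle between yellow_grip's own z axis and vertical below 0.175 rad and linear speed of yellow_grip below 0.02 m/s and distance of green_grip from where it was at the start of the episode below 0.02 m and angle between green_grip's own z axis and vertical below 0.2 rad); the robot touches nothing.
It fails at once if the green-capped grip is moved more than 30 mm, so out of its place in the rack (distance of green_grip from where it was at the start of the episode above 0.03 m).
It also fails if it takes over 48 s, if anything falls off the work surface, if the arm or the gripper's body presses on something with over 40 N, if the wrist force passes 120 N, or if a joint passes its speed limit or range.

ROBOT

A 6-joint arm with a two-finger parallel gripper is mounted at the origin on the work surface. World frame = base frame: x ahead of the robot, y to its left, z up, the work surface at z = 0. Lengths are in mm, angles in degrees, forces in N, time in s.
With the tool pointing down it reaches from about 350 to 850 mm from the base axis. Payload 8.1 kg.
Tool frame: the origin (TCP) lies between the finger pads; the fingertips stand 25 mm ahead of it and the grasp point (between the pads) lies 6 mm ahead of it (r.tcp_to_tips is the distance from the TCP to the fingertips, in mm); z points along the fingers, y is the line along which they close (so a half turn about z gives the same grasp; the last joint's range is limited). The gripper opens to 85 mm and grips with 20 to 120 N. Pads are 22 mm wide; open, the fingers measure 114 mm over their backs; the gripper's body (76 mm by 85 mm) begins 54 mm behind the grasp point. The pads swing forward as they close: fully open they stand 13 mm farther back than shut.
Start: joints at [-79.951, 7.471, 85.268, -0, 87.261, -4.893], TCP at [154.732, -579.71, 256.292] pointing down, gripper open.
Joint ranges: [-169.43, 169.43], [-51.17, 129.36], [1.28, 143.12], [-76.62, 256.62], [0, 156.53], [-152.29, 152.29]. Speed limits (degrees/s): [136.94, 136.94, 159.86, 180, 180, 180].

INTERFACE

Orientations are given as [roll, pitch, yaw] about the fixed x, y, z axes, in that order (R = Rz(yaw) Ry(pitch) Rx(roll)).
In Python, from bench import r gives the robot as it stands.
- The arm moves only by the tool apply_moves, never from a script. Its arguments are lists of equal length, an entry for each row: "angular": the turn, a rotation vector about the world's x, y, z in units of 8 degrees (1.0 is 8 degrees), a list of three; "travel": the shift along the world's x, y, z in units of 40 mm (1.0 is 40 mm), a list of three; "jaw": the opening, from 0 (shut) to 1 (fully open). A call has 1 to 20 rows; each row shifts and turns the commanded pose from where the row before left it; what a row does not reach is not made up. A row lasts 1/8 s, in which the tool goes at most 62.5 mm and 10.7 degrees, less where a joint would pass 70% of its speed; a pose out of reach is approached as far as the arm can. A call is refused whole if a number of a shift passes 1 or a number of a turn 1, either way. A call with a gripper value outside its range is refused whole. The fingers move at their own pace and stop on an object; "force" is the grip in N (left out, the last holds). Time passes only in rows, so rows that do not move let the fingers close. It gives the time, the measured TCP pose, the force, the opening and the grip force at its end, in the units of the state.
- r.sense(): the state, without advancing time (a new reading comes with each control period).
- r.snapshot(name): name is "scene" or "top" or "wrist"; returns a dict with "color" (400x640x3 uint8, red, green, blue), "fx", "fy", "cx", "cy" (pixels), "distortion" ([k1, k2, p1, p2, k3] as OpenCV has them; the pictures are not rectified), "R" (3x3) and "t" (3): a world point X has camera coordinates R X + t; the wrist camera has in their place "mount" (4x4, takes a point from camera to tool coordinates, whose origin is the TCP and whose axes are the flange's). Camera axes: x right, y down, z forward; pixel columns grow to the right and rows downward; lengths in mm; the calibration is good to about 2 mm. A picture is of the moment at which its call begins: read the wrist's pose just before it. There is no depth.
- r.hand_in(): hands the job in; it is judged then, once.
The state is a dict: "time": time; "joint_pos": joint angles; "qd": joint speeds; "joint_efforts": joint torques, N m; "tool_pos": TCP position; "tcp_rot": TCP orientation; "ft_force": force on the tool from outside, world axes, zero at the start; "wrist_torque": the same for the moment, N m; "finger_gap": finger opening in mm; "grip_force": force on a finger pad.
Only numpy, scipy, OpenCV 4.12 (cv2) and the standard library are available. Lean on these libraries where they do the work, as an engineer would, in place of code of your own. Each camera call takes 0.05 s, during which the arm holds its last target. There are 200 camera calls.

## Working session

There is one attempt and no reset: what is moved stays moved. The work goes in short steps, Python scripts to look and compute and a tool call to move; the robot and the scene stay as the last step left them, time stands still between calls to the robot, and variables do not carry over. Pictures are saved under pics/ and viewed, at most 10 in all, crops included, and the job is handed in when it is done.

Besides the shell and the picture viewer there is one more tool, called after ">>>" as name(argument=value, ...), one argument or row to a line, values as JSON. apply_moves: Moves the arm, as the interface text tells. Its arguments: {"type":"object","properties":{"angular":{"type":"array"},"travel":{"type":"array"},"jaw":{"type":"array"},"force":{"type":"number"}},"required":["angular","travel","jaw"]}

```bash
mkdir -p pics
cat > h.py <<'E'
import numpy as np, cv2
from bench import r
def K(s): return np.array([[s["fx"],0,s["cx"]],[0,s["fy"],s["cy"]],[0,0,1.]])
def save(s,n,crop=None):
    im=s["color"][:,:,::-1]
    if crop: x0,y0,x1,y1,f=crop; im=cv2.resize(im[y0:y1,x0:x1],None,fx=f,fy=f)
    cv2.imwrite("pics/"+n,im)
def ray(s,px):
    u=cv2.undistortPoints(np.array([[px]],float),K(s),np.array(s["distortion"]))[0,0]
    R=np.array(s["R"]);t=np.array(s["t"]); d=R.T@np.array([u[0],u[1],1]); return -R.T@t,d/np.linalg.norm(d)
def tri(rs):
    A=sum(np.eye(3)-np.outer(d,d) for c,d in rs); b=sum((np.eye(3)-np.outer(d,d))@c for c,d in rs); return np.linalg.solve(A,b)
def atz(s,px,z):
    c,d=ray(s,px); return c+d*(z-c[2])/d[2]
E
python3 - <<'E'
from h import *
a=r.snapshot("scene");b=r.snapshot("top");save(a,"s1.png");save(b,"t1.png")
import pickle;pickle.dump((a,b),open("ab.pkl","wb"))
s=r.sense();print(s["tool_pos"],s["tcp_rot"],s["finger_gap"],s["time"])
for q in(a,b):print(-np.array(q["R"]).T@q["t"])
E
```

```text
[ 154.63567021 -579.24960241  255.34371171] [-1.79902192e+02 -8.22303271e-03  1.49408446e+01] 85.34246678202491 0.1
[1339.2428643  -294.94008787  683.3487158 ]
[383.77717215  -6.75260239 832.15785962]
```

View pics/s1.png

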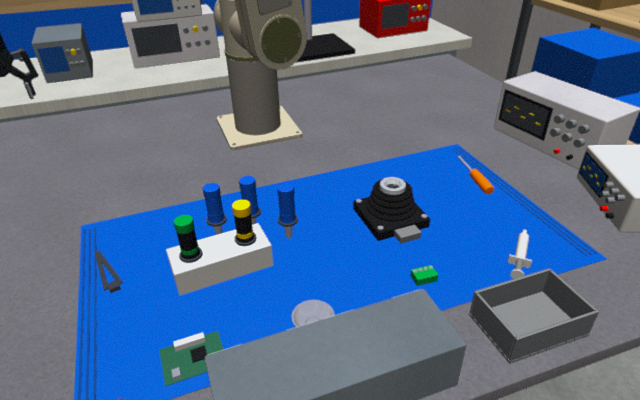

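View pics/t1.png

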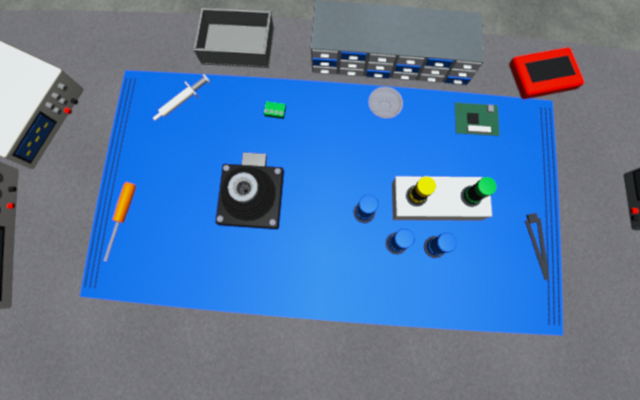

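The scene view shows the yellow cap at (243,205), the green cap at (184,222), and three blue decoys at (213,190), (249,185) and (287,190). In the top view yellow is at (426,187), green at (487,186), the blues at (367,205), (402,239) and (442,243), and the socket at (243,186). I choose yellow. Next is one close crop to check that and get exact pixels.

Run:
```python
from h import *
import pickle;a,b=pickle.load(open("ab.pkl","rb"))
A=a["color"][:,:,::-1];B=b["color"][:,:,::-1]
f=lambda im,x,y,w,h,k:cv2.resize(im[y:y+h,x:x+w],(w*k,h*k),interpolation=cv2.INTER_CUBIC)
# top row: scene grips, scene socket ; bottom: top grips, top socket
t=np.hstack([f(A,170,175,130,100,3),f(A,350,170,80,100,3)[:, :]])
d=np.hstack([f(B,345,165,160,95,3)[:, :390],f(B,205,150,80,95,3)])
cv2.imwrite("pics/c.png",np.vstack([t,d]))
```

```text
(no output)
```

View pics/c.png

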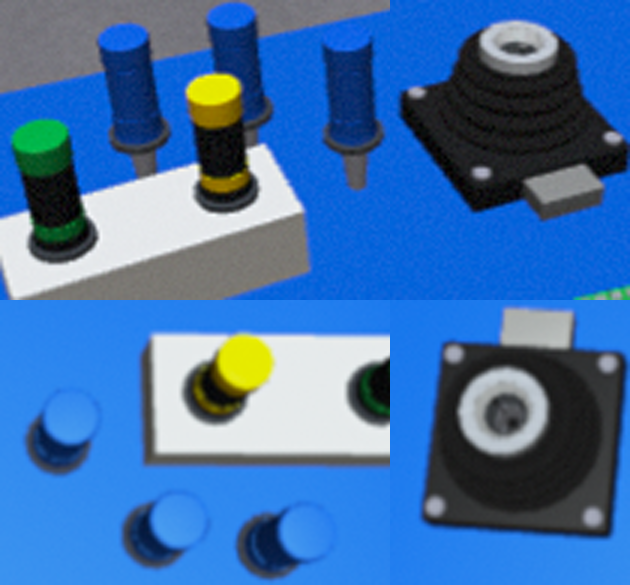

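The crop confirms the yellow grip: cap top at scene (241,204) and top view (426,186), right next to the blue decoys. The socket rim centre is at scene (392.5,183) and top view (242.5,186.5).

Run:
```python
from h import *
import pickle;a,b=pickle.load(open("ab.pkl","rb"))
def S(u,v,x0,y0):return (x0+(u+.5)/3-.5,y0+(v+.5)/3-.5)
P=dict(yellow=(S(214,88,170,175),S(244,61,345,165)),green=(S(42,134,170,175),(487.5,184.5)),
 b1=(S(349,40,170,175),S(70,116,345,165)),b2=(S(233,15,170,175),S(178,219,345,165)),b3=(S(124,38,170,175),S(306,231,345,165)),
 sock=(S(518,41,350,170),S(503-390,410-300,205,150)))
for k,(p,q) in P.items():
    x=tri([ray(a,p),ray(b,q)]);print(k,x.round(1), atz(a,p,x[2]).round(1),atz(b,q,x[2]).round(1))
for k,p in dict(r1=(395,177),r2=(491,177),r3=(393,216)).items(): print(k,atz(b,p,55).round(1))
print(np.array(r.snapshot("wrist")["mount"]).round(3))
```

```text
yellow [ 574.9 -173.6  139.6] [ 574.6 -174.2  139.6] [ 575.  -172.9  139.6]
green [ 584.4 -283.6  141.3] [ 584.6 -283.3  141.3] [ 584.4 -283.8  141.3]
b1 [536.5 -72.5 127. ] [536.5 -72.4 127. ] [536.4 -72.6 127. ]
b2 [ 479.4 -139.   129.4] [ 479.3 -139.2  129.4] [ 479.4 -138.9  129.4]
b3 [ 478.  -215.1  128.4] [ 477.8 -215.4  128.4] [ 478.1 -214.8  128.4]
sock [637.9 271.8  92.7] [663.1 418.8  92.7] [558.2 163.4  92.7]
r1 [ 610.  -130.4   55. ]
r2 [ 625.8 -325.9   55. ]
r3 [ 530.5 -129.7   55. ]
[[-0.0000e+00 -9.4400e-01 -3.3000e-01  8.4740e+01]
 [ 1.0000e+00  0.0000e+00 -2.0000e-03 -9.8300e-01]
 [ 2.0000e-03 -3.3000e-01  9.4400e-01 -1.1822e+02]
 [ 0.0000e+00  0.0000e+00  0.0000e+00  1.0000e+00]]
```

Run:
```python
from h import *
import pickle;a,b=pickle.load(open("ab.pkl","rb"))
p=(350+128.5/3-.5,170+41.5/3-.5);q=(205+113.5/3-.5,150+110.5/3-.5)
x=tri([ray(a,p),ray(b,q)]);print(x, atz(a,p,x[2]),atz(b,q,x[2]))
```

```text
[558.06757531 163.10432731  92.9174906 ] [558.08445609 162.7766162   92.9174906 ] [558.17925887 163.38708735  92.9174906 ]
```

>>> apply_moves(
  travel=[
    [0.6,0.6,0],
    [0.95,0.9,0],
    [0.95,0.9,0],
    [0.95,0.9,0],
    [0.95,0.9,0],
    [0.95,0.9,0],
    [0.95,0.9,0],
    [0.95,0.9,0],
    [0.95,0.9,0],
    [0.95,0.9,0],
    [0.95,0.9,0],
    [0.4,0.55,0],
    [0,0,0],
    [0,0,0],
  ],
  angular=[
    [0,0,0],
    [0,0,0],
    [0,0,0],
    [0,0,0],
    [0,0,0],
    [0,0,0],
    [0,0,0],
    [0,0,0],
    [0,0,0],
    [0,0,0],
    [0,0,0],
    [0,0,0],
    [0,0,0],
    [0,0,0],
  ],
  jaw=[1,1,1,1,1,1,1,1,1,1,1,1,1,1],
)

```text
time: 1.9
tool_pos: [574.3, -174.1, 255.9]
tcp_rot: [-180.0, 0.0, 14.9]
ft_force: [0.3, -0.9, 0.6]
finger_gap: 85.2
grip_force: 0.0
```

```bash
cat >> h.py <<'E'
from scipy.spatial.transform import Rotation as Ro
def wrist():
    s=r.sense(); w=dict(r.snapshot("wrist")); T=np.eye(4)
    T[:3,:3]=Ro.from_euler("xyz",s["tcp_rot"],degrees=True).as_matrix();T[:3,3]=s["tool_pos"]
    C=np.linalg.inv(T@np.array(w["mount"])); w["R"]=C[:3,:3];w["t"]=C[:3,3]; return w,s
def proj(w,X): return cv2.projectPoints(np.array([X],float),cv2.Rodrigues(np.array(w["R"]))[0],np.array(w["t"]),K(w),np.array(w["distortion"]))[0][0,0]
E
python3 - <<'E'
from h import *
w,s=wrist();save(w,"w1.png");print(proj(w,[575,-173.5,142]),proj(w,[575,-173.5,122]))
m=cv2.inRange(cv2.cvtColor(w["color"],cv2.COLOR_RGB2HSV),(22,140,80),(38,255,255))
n,l,st,c=cv2.connectedComponentsWithStats(m)
for i in range(1,n):
    if st[i][4]>200: print(st[i],c[i])
E
```

```text
[317.2713521  208.87502643] [317.22078632 201.06159492]
[ 297  189   41   39 1251] [317.17745803 208.16706635]
```

View pics/w1.png

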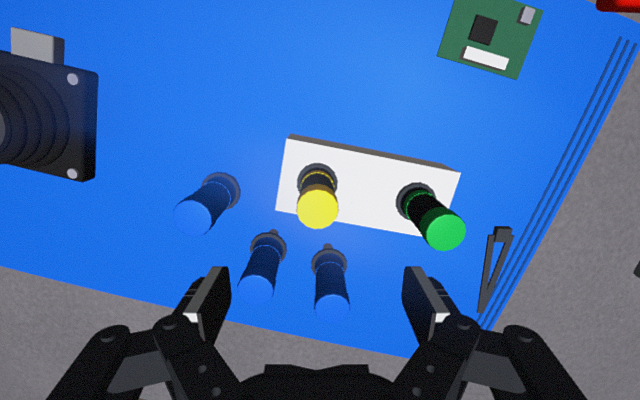

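The wrist view shows the yellow cap at (317,208), against a predicted (317,209). The fingers will clear the green and blue grips, so I descend and grip the handle.

>>> apply_moves(
  travel=[
    [0.02,0.01,-0.6],
    [0,0,-0.8],
    [0,0,-0.8],
    [0,0,-0.75],
    [0,0,-0.4],
    [0,0,-0.2],
    [0,0,0],
    [0,0,0],
    [0,0,0],
    [0,0,0],
    [0,0,0],
    [0,0,0],
    [0,0,0],
    [0,0,0],
    [0,0,0],
  ],
  angular=[
    [0,0,0],
    [0,0,0],
    [0,0,0],
    [0,0,0],
    [0,0,0],
    [0,0,0],
    [0,0,0],
    [0,0,0],
    [0,0,0],
    [0,0,0],
    [0,0,0],
    [0,0,0],
    [0,0,0],
    [0,0,0],
    [0,0,0],
  ],
  jaw=[1,1,1,1,1,1,1,0,0,0,0,0,0,0,0],
  force=60,
)

```text
time: 3.82
tool_pos: [576.1, -173.7, 115.1]
tcp_rot: [179.9, -0.1, 14.9]
ft_force: [0.4, -1.9, 4.7]
finger_gap: 32.6
grip_force: 59.0
```

>>> apply_moves(
  travel=[
    [0,0,0.3],
    [0,0,0.6],
    [0,0,0.8],
    [0,0,0.8],
    [0,0,0.7],
    [0,0,0.3],
    [0,0.5,0],
    [0,0.8,0],
    [0,0.9,0],
    [-0.1,0.9,0],
    [-0.1,0.9,0],
    [-0.1,0.9,0],
    [-0.1,0.9,0],
    [-0.05,0.9,0],
    [0,0.9,0],
    [0,0.6,0],
    [0,0.2,0],
    [0,0,0],
    [0,0,0],
    [0,0,0],
  ],
  angular=[
    [0,0,0],
    [0,0,0],
    [0,0,0],
    [0,0,0],
    [0,0,0],
    [0,0,0],
    [0,0,0],
    [0,0,0],
    [0,0,0],
    [0,0,0],
    [0,0,0],
    [0,0,0],
    [0,0,0],
    [0,0,0],
    [0,0,0],
    [0,0,0],
    [0,0,0],
    [0,0,0],
    [0,0,0],
    [0,0,0],
  ],
  jaw=[0,0,0,0,0,0,0,0,0,0,0,0,0,0,0,0,0,0,0,0],
)

```text
time: 6.32
tool_pos: [557.6, 161.8, 254.2]
tcp_rot: [180.0, 0.0, 14.9]
ft_force: [-0.2, -0.2, -1.3]
finger_gap: 32.4
grip_force: 59.6
```

Run:
```python
from h import *
w,s=wrist();a=r.snapshot("scene");b=r.snapshot("top")
print(s["tool_pos"],s["tcp_rot"],s["ft_force"],s["finger_gap"])
f=lambda im,x,y,w,h,k:cv2.resize(im[y:y+h,x:x+w,::-1],(w*k,h*k),interpolation=cv2.INTER_CUBIC)
print(proj(w,[558,163,95]),proj(a,[558,163,95]),proj(b,[558,163,95]))
cv2.imwrite("pics/m.png",np.hstack([f(a["color"],330,40,120,200,3),f(w["color"],200,60,210,300,2)]))
```

```text
[557.64207037 161.78188878 254.22537852] [1.79990047e+02 5.90266471e-03 1.48713365e+01] [-0.18709425 -0.19999861 -1.297289  ] 32.42274382321956
[316.36887226 192.93078904] [392.47420566 182.49591796] [242.3053771  186.17017694]
```

View pics/m.png

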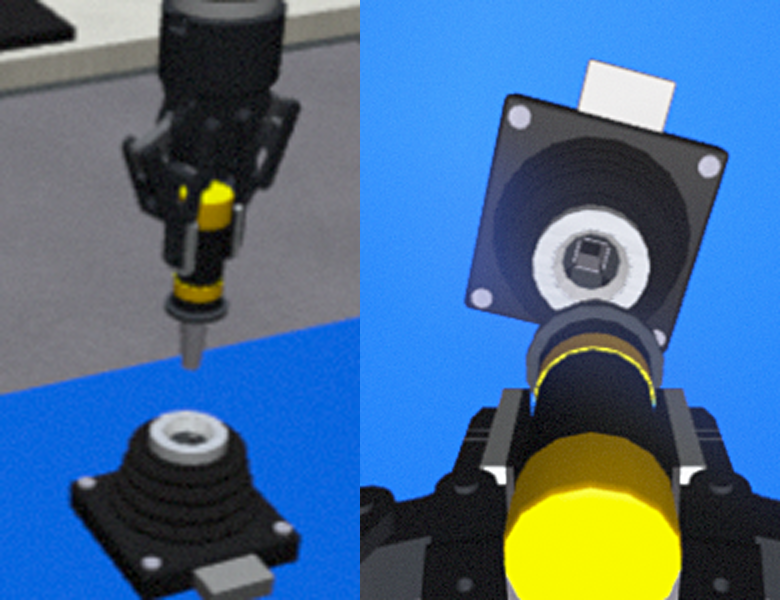

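The grip hangs in the jaws over the socket. In the wrist view the rim centre is at (315.5,191.5), against a predicted (316.4,192.9). In the scene view the shank tip is at (394.5,162). I'll check these against the grip's assumed pose.

Run:
```python
from h import *
w,s=wrist();a=r.snapshot("scene");b=r.snapshot("top")
x,y=557.6,161.8
for n,h in dict(tip=0,shtop=51,band=65,captop=132).items():
    X=[x,y,149+h]; print(n,"wrist",proj(w,X).round(1),"scene",proj(a,X).round(1),"scenecrop",((proj(a,X)-[330,40])*3).round(0),"wcrop",((proj(w,X)-[200,60])*2+[360,0]).round(0))
print(((proj(a,[x+10,y,149])-proj(a,[x,y,149]))).round(1),((proj(a,[x,y+10,149])-proj(a,[x,y,149]))).round(1))
c=atz(w,(315.5,191.5),95);print("sock wrist",c)
```

```text
tip wrist [318.1 213.9] scene [393.7 161.2] scenecrop [191. 364.] wcrop [596. 308.]
shtop wrist [318.5 242.7] scene [395.5 139.9] scenecrop [197. 300.] wcrop [597. 365.]
band wrist [318.7 253.4] scene [396.  133.8] scenecrop [198. 281.] wcrop [597. 387.]
captop wrist [319.8 337.6] scene [398.7 103.1] scenecrop [206. 189.] wcrop [600. 555.]
[2.2 2.3] [ 4.2 -0.9]
sock wrist [559.15169647 164.51754153  95.        ]
```

>>> apply_moves(
  travel=[
    [0.02,0.05,-0.3],
    [0,0,-0.5],
    [0,0,-0.4],
    [0,0,-0.2],
    [0,0,-0.2],
    [0,0,-0.2],
    [0,0,-0.1],
    [0,0,-0.1],
    [0,0,0],
    [0,0,0],
  ],
  angular=[
    [0,0,0],
    [0,0,0],
    [0,0,0],
    [0,0,0],
    [0,0,0],
    [0,0,0],
    [0,0,0],
    [0,0,0],
    [0,0,0],
    [0,0,0],
  ],
  jaw=[0,0,0,0,0,0,0,0,0,0],
)

```text
time: 7.88
tool_pos: [558.5, 164.7, 174.6]
tcp_rot: [180.0, -0.0, 14.9]
ft_force: [0.8, -1.6, -1.3]
finger_gap: 32.3
grip_force: 59.9
```

>>> apply_moves(
  travel=[
    [0,0,-0.08],
    [0,0,-0.08],
    [0,0,-0.08],
    [0,0,-0.08],
    [0,0,-0.08],
    [0,0,0],
    [0,0,0],
  ],
  angular=[
    [0,0,0],
    [0,0,0],
    [0,0,0],
    [0,0,0],
    [0,0,0],
    [0,0,0],
    [0,0,0],
  ],
  jaw=[0,0,0,0,0,0,0],
)

```text
time: 8.75
tool_pos: [558.4, 164.8, 158.2]
tcp_rot: [-180.0, -0.0, 14.9]
ft_force: [1.5, -0.8, 2.3]
finger_gap: 32.7
grip_force: 60.2
```

>>> apply_moves(
  travel=[
    [0,0,-0.03],
    [0,0,-0.03],
    [0,0,-0.03],
    [0,0,-0.02],
    [0,0,0],
    [0,0,0],
  ],
  angular=[
    [0,0,0],
    [0,0,0],
    [0,0,0],
    [0,0,0],
    [0,0,0],
    [0,0,0],
  ],
  jaw=[0,0,0,0,0,0],
)

```text
time: 9.5
tool_pos: [558.8, 164.8, 155.0]
tcp_rot: [180.0, -0.1, 14.9]
ft_force: [-0.8, -1.5, 8.6]
finger_gap: 32.7
grip_force: 59.7
```

>>> apply_moves(
  travel=[
    [0,0,-0.03],
    [0,0,-0.03],
    [0,0,0],
    [0,0,0],
  ],
  angular=[
    [0,0,0],
    [0,0,0],
    [0,0,0],
    [0,0,0],
  ],
  jaw=[0,0,0,0],
)

```text
time: 10.0
tool_pos: [559.5, 164.9, 154.9]
tcp_rot: [180.0, -0.2, 14.9]
ft_force: [-5.8, -3.2, 21.7]
finger_gap: 32.7
grip_force: 59.3
```

Run:
```python
from h import *
w,s=wrist();a=r.snapshot("scene")
f=lambda im,x,y,w,h,k:cv2.resize(im[y:y+h,x:x+w,::-1],(w*k,h*k),interpolation=cv2.INTER_CUBIC)
cv2.imwrite("pics/n.png",np.hstack([f(a["color"],350,80,90,150,4),f(w["color"],210,60,210,300,2)]))
```

```text
(no output)
```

View pics/n.png

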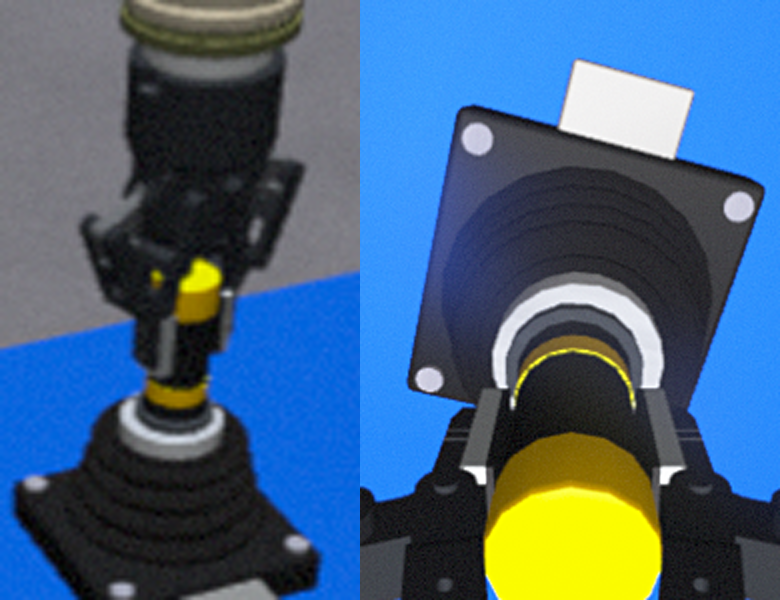

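The shoulder sits concentric on the rim (scene crop (172,412)). TCP height stays at 155 mm while the force rises to 22 N, so the grip is home. I'll ease off, open the jaws and retreat straight up.

>>> apply_moves(
  travel=[
    [0,0,0.04],
    [0,0,0],
    [0,0,0],
    [0,0,0],
    [0,0,0],
    [0,0,0],
    [0,0,0],
    [0,0,0],
    [0,0,0],
    [0,0,0.3],
    [0,0,0.6],
    [0,0,0.8],
    [0,0,0.8],
    [0,0,0.5],
    [0,0,0],
    [0,0,0],
  ],
  angular=[
    [0,0,0],
    [0,0,0],
    [0,0,0],
    [0,0,0],
    [0,0,0],
    [0,0,0],
    [0,0,0],
    [0,0,0],
    [0,0,0],
    [0,0,0],
    [0,0,0],
    [0,0,0],
    [0,0,0],
    [0,0,0],
    [0,0,0],
    [0,0,0],
  ],
  jaw=[0,0,1,1,1,1,1,1,1,1,1,1,1,1,1,1],
)

```text
time: 12.1
tool_pos: [557.8, 164.6, 271.7]
tcp_rot: [-180.0, 0.1, 14.9]
ft_force: [0.3, -0.4, -0.3]
finger_gap: 85.7
grip_force: 0.0
```

Run:
```python
from h import *
w,s=wrist();a=r.snapshot("scene");print(s["ft_force"],s["finger_gap"],s["tool_pos"])
f=lambda im,x,y,w,h,k:cv2.resize(im[y:y+h,x:x+w,::-1],(w*k,h*k),interpolation=cv2.INTER_CUBIC)
cv2.imwrite("pics/o.png",f(a["color"],165,90,265,195,3))
for h in(0,51,132):print(((proj(a,[558.3,163.7,50+h])-[165,90])*3).round(0),((proj(a,[558.3,163.7,64+h])-[165,90])*3).round(0))
```

```text
[ 0.2655786  -0.39602562 -0.25043   ] 85.69859257099195 [557.83022043 164.59365663 271.69293223]
[679. 328.] [680. 313.]
[684. 271.] [685. 254.]
[693. 173.] [694. 155.]
```

View pics/o.png

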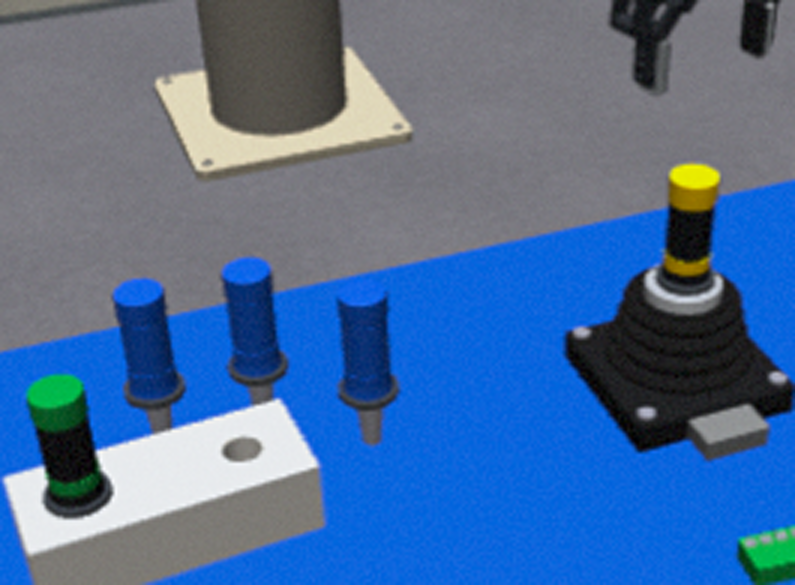

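The yellow cap top is at crop (694,174), against a predicted (693,173) for fully home. The grip is upright, the green grip is undisturbed, and the gripper is clear. I'm handing in.

```bash
python3 -c "
from bench import r
print(r.hand_in())"
```

```text
the job is handed in; nothing more can be done
None
```

The yellow grip is seated fully home and upright in the socket and released, the green grip still stands in the rack, and the job is handed in; no verdict came back, so this rests on my last camera check.

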